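Unhook the right packing spacer and block the gap in the bottle box

ROBOT

A 6-joint arm with a two-finger parallel gripper is mounted at the origin on the work surface. World frame = base frame: x ahead of the robot, y to its left, z up, the work surface at z = 0. Lengths are in m, angles in rad, forces in N, time in s.
With the tool pointing down it reaches from about 0.375 to 0.9 m from the base axis. Payload 3.1 kg.
Tool frame: the origin (TCP) lies at the centre of the arm's flange, where the gripper is bolted on; the fingertips stand 182 mm ahead of it and the grasp point (between the pads) lies 164 mm ahead of it; z points along the fingers, x is the direction in which the jaws open and shut, and the axes are right-handed (so a half turn about z gives the same grasp; the last joint's range is limited). The gripper opens to 87 mm and grips with 3 to 60 N. Pads are 19 mm wide; open, the fingers measure 117 mm over their backs; the gripper's body (75 mm by 190 mm) begins 51 mm behind the grasp point.
Start: joints at [0.929, 0.527, 1.433, -0, 1.181, -0.178], TCP at [0.279, 0.559, 0.405] pointing down, gripper open.
Joint ranges: [-3.08, 3.08], [-0.75, 2.2], [0.22, 2.44], [-1.43, 4.57], [0, 2.65], [-2.85, 2.85]. Speed limits (rad/s): [2.79, 2.79, 3.14, 3.14, 3.14, 3.14].

INTERFACE

Orientations are given as a unit quaternion [x, y, z, w].
In Python, from rig import status, eyes, robot gives the robot as it stands. The module is installed in compiled form; this text tells all that it offers.
- The arm moves only by the tool step_arm, never from a script. Its argument "steps" is a list of rows, each a list of 7 numbers: the closure, from -1 (fully open) to 1 (shut), so that 0 is half open, then the shift along the tool's x, y, z each as a share of 0.025 m, from -1 to 1, then the turn, a rotation vector about the tool's x, y, z each as a share of 8 degrees, from -1 to 1. In form: [[jaw, dx, dy, dz, rx, ry, rz], ...]. A call has exactly 10 rows; each row shifts and turns the commanded pose from where the row before left it, along the tool's axes as they then stand; what a row does not reach is not made up. A row lasts 1/10 s, in which the tool goes at most 50 mm and 8.59 degrees, less where a joint would pass 70% of its speed; a pose out of reach is approached as far as the arm can. A call with a number of a shift or a turn outside -1 to 1 is refused whole. A call with a gripper value outside its range is refused whole. The fingers move at their own pace and stop on an object; "squeeze" is the grip in N (left out, the last holds). Time passes only in rows, so rows that do not move let the fingers close, or fill a call up. It gives the time, the measured TCP pose, the force and the opening at its end, in the units of the state.
- status.get_obs(): the state, without advancing time (a new reading comes with each control period).
- eyes.camera(name): name is "side" or "top" or "wrist"; returns (picture, depth): 384x512x3 uint8, red, green, blue; 384x512 float32, m along the optical axis (not along the pixel's ray), 0 where there is no reading.
- eyes.camera_info(name): a dict with "K" (3x3 intrinsics, pixels), "k1" (the pictures are not rectified: a ray, as slopes to the right and down, at radius r is drawn at 1 + k1 r^2 times it, then the intrinsics apply), "R" (3x3) and "t" (3): a world point X has camera coordinates R X + t. Camera axes: x right, y down, z forward; pixel columns grow to the right and rows downward; lengths in m; the calibration is good to about 2 mm. A picture is of the moment at which its call begins: read the wrist's pose just before it. camera_info takes no time and is no camera call; for the wrist camera it gives the pose at the moment of the call.
- robot.hand_in(): hands the job in, once; it reports no verdict.
The state is a dict: "time": time; "q": joint angles; "joint_velocities": joint speeds; "joint_torque": joint torques, N m; "position": TCP position; "tool_rot": TCP orientation; "ft_force": force on the tool from outside, world axes, zero at the start; "moment": the same for the moment, N m; "grip_width": finger opening in m.
Only numpy, scipy, OpenCV 4.12 (cv2) and the standard library are available. Lean on these libraries where they do the work, as an engineer would, in place of code of your own. Each camera call takes 0.05 s, during which the arm holds its last target.

TASK

Four bottles stand packed against the far wall of the open grey transit box, leaving a gap at the near wall. From the two white spacers hung by keyholes on the rack, take the deeper one: lift it until its keyholes clear the stud heads, pull it straight off the rack, and lower it, still in the grip, upright into the gap until it stands on the box floor, so the bottles cannot shift. Let go, leaving the other spacer hanging and the bottles and jar around undisturbed.

Things in the scene. Friction and masses are not known exactly. Their poses are not given: they have to be found in the camera images.
- rack: Fixed upright dark steel panel, 290 wide, 330 high, to the left, facing across the table. Origin at table height, middle of its front face; -x points out of the front (pull-off direction), y along the panel, z up. One spacer hangs at y = 70 mm, the other at y = -70 mm (either way). Panel and rail leave no room for a straight-down tool: lean it about 40 degrees, coming from the front and above.
- rail (a point): Middle of the round steel rail (12 mm diameter, 290 mm long) that runs along the rack's y above the hung spacers: 35 mm in front of the panel, 312 mm above the table, on a bracket 20 mm high at each end. Axes as the rack's.
- studs (a point): Point on the panel's front face midway between the four steel studs, 198.5 mm above the table; axes as the rack's. Stud axes stick out along -x at y = -113, -27, 27, 113 mm (two per spacer): shank 7 mm diameter, 8.5 mm long, then a head 15 mm diameter, 5 mm thick, ending 13.5 mm in front of the panel.
- deep_spacer: Deeper white plastic spacer, the one to use: 124 wide (y), 120 high (z), 40 deep (x 0 to -40 mm), 0.17 to 0.29 kg. Origin at the bottom, mid-width, on its flat back (against the rack). Back plate 6 mm thick; ribs in front of it from x = -6 to -40: a full-height middle rib, and side ribs 12 mm thick at y = +-55 mm, only 45 mm high. Hung, its origin is 90 mm above the table.
- deep_spacer_grip (a point): Place to pinch the deeper spacer: on its middle rib (24 mm thick in y, x -6 to -40 mm, full height), 31 mm in front of the back and 85 mm above the underside; axes as the spacer's.
- deep_spacer_keyholes (a point): Point on the spacer's back midway between its two keyholes' wide openings, 79 mm above the underside. Keyholes at y = +-43 mm: wide opening 20 mm wide, 66 to 92 mm up; slot 10 mm wide above it, 92 to 112 mm up. Hung, the shanks sit at the slot tops (2.5 mm play behind the heads); raised 25 to 35 mm (best 29.5), the openings face the heads and it pulls straight off.
- deep_spacer_mid (a point): Point on the underside of the deeper spacer, in the middle of its width and depth (20 mm in front of the back); axes as the spacer's.
- slim_spacer: The other white spacer, same width, height and keyholes but only 22 mm deep (x 0 to -22). Must stay hanging. Origin and axes as for the deeper one.
- crate: Fixed open grey plastic box, 196 (x) by 152 (y), 60 high, walls and floor 6 mm thick. Origin at the centre of its underside; -x is the near side, roughly towards the robot, z up.
- gap (a point): Middle of the gap on the box's inner floor (6 mm above the table); axes as the box's. The gap is about 46 mm long in x (near wall to bottles) and 140 mm in y; the spacer fits with its width along y, for instance with its back to the bottles (its x along the box's x).
- jar: Glass jar with white lid, 60 mm diameter, about 60 mm high, standing on the table between rack and box. Origin at its underside. Leave alone.
- tall_bottle: Clear plastic bottle, 72 mm diameter, 160 mm high, standing on the table behind the rack. Origin at its underside. Leave alone.
- bottle0: Amber glass bottle with metal cap, 68 mm diameter, about 108 mm high, in the far row of the box, at the box's +y side. Origin at its underside.
- bottle1: Amber glass bottle with metal cap, 68 mm diameter, about 108 mm high, in the far row of the box, at the box's -y side. Origin at its underside.
- bottle2: Amber glass bottle with metal cap, 68 mm diameter, about 108 mm high, in the near row, next to the gap of the box, at the box's +y side. Origin at its underside.
- bottle3: Amber glass bottle with metal cap, 68 mm diameter, about 108 mm high, in the near row, next to the gap of the box, at the box's -y side. Origin at its underside.

How it is judged:
By the outcome, as a careful person would: the job done as asked, in the order asked, and still so for the second after the job is handed in, with the robot touching nothing.
It also fails if it takes over 53 s, if anything falls off the work surface, if the arm or the gripper's body presses on something with over 40 N, if the wrist force passes 120 N, or if a joint passes its speed limit or range.

## Working session

There is one attempt and no reset: what is moved stays moved. The work goes in short steps, Python scripts to look and compute and a tool call to move; the robot and the scene stay as the last step left them, time stands still between calls to the robot, and variables do not carry over. Pictures are saved under pics/ and viewed, and the job is handed in when it is done.

Besides the shell and the picture viewer there is one more tool, called after "Request:" by a JSON object that holds its "op" and its "data". step_arm: Moves the arm, as the interface text tells. Its arguments: {"type":"object","properties":{"steps":{"type":"array"},"squeeze":{"type":"number"}},"required":["steps"]}

```bash
mkdir -p pics; python3 - <<'E'
from rig import status, eyes, robot
import cv2, numpy as np
print(status.get_obs())
for n in ["side","top","wrist"]:
    i=eyes.camera_info(n); print(n,i)
    p,d=eyes.camera(n)
    cv2.imwrite(f"pics/{n}0.png",p[:,:,::-1]); np.savez(f"{n}0.npz",p=p,d=d,**i)
E
```

```text
{'time': 0.0, 'q': array([ 9.29505868e-01,  5.28463133e-01,  1.43389737e+00, -1.05959958e-05,
        1.18133470e+00, -1.78512548e-01]), 'joint_velocities': array([ 2.06938891e-03, -9.69420258e-04,  5.34207051e-04, -7.73963812e-04,
       -9.91745496e-05,  1.49418727e-03]), 'joint_torque': array([ 6.09532599e-04, -4.40040600e+01, -1.76594442e+01,  6.33005239e-02,
        5.83419052e-02, -1.68574493e-04]), 'position': array([0.27879993, 0.55899567, 0.40377463]), 'tool_rot': array([ 8.50420583e-01,  5.26102392e-01, -9.76232839e-04,  3.90097320e-04]), 'ft_force': array([-0.27165079, -0.59541718, -0.12182347]), 'moment': array([-0.01418962,  0.01920543, -0.02687611]), 'grip_width': 0.08702682597816662}
side {'K': array([[384.1848253 ,   0.        , 260.12221017],
       [  0.        , 384.1848253 , 185.34674047],
       [  0.        ,   0.        ,   1.        ]]), 'k1': 0.04495049570597515, 'R': array([[ 0.77439225, -0.63262413, -0.01016673],
       [-0.36582658, -0.43458059, -0.82298884],
       [ 0.51622433,  0.64103543, -0.56796656]]), 't': array([-0.34695078,  0.39174359,  1.08246425])}
top {'K': array([[394.43520769,   0.        , 258.17252225],
       [  0.        , 394.43520769, 189.99257373],
       [  0.        ,   0.        ,   1.        ]]), 'k1': -0.0451729720976247, 'R': array([[-0.02635509, -0.99957327,  0.01259742],
       [-0.98333533,  0.02365523, -0.18025555],
       [ 0.17988063, -0.01713814, -0.98353914]]), 't': array([0.09000899, 0.58618652, 1.10358784])}
wrist {'K': array([[329.34434009,   0.        , 260.5181213 ],
       [  0.        , 329.34434009, 193.35977897],
       [  0.        ,   0.        ,   1.        ]]), 'k1': -0.053142647251529965, 'R': array([[ 4.47672524e-01,  8.94197072e-01, -9.52645401e-04],
       [ 8.60678890e-01, -4.30602472e-01,  2.71686141e-01],
       [ 2.42530741e-01, -1.22446342e-01, -9.62385439e-01]]), 't': array([-0.62447485, -0.03355727,  0.3897703 ])}
```

View pics/side0.png

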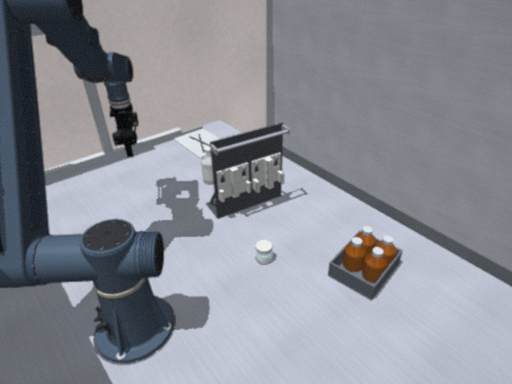

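View pics/top0.png

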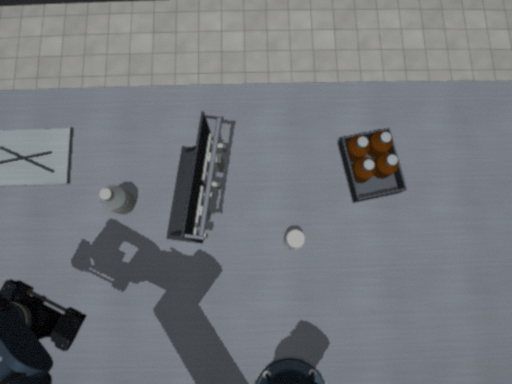

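View pics/wrist0.png

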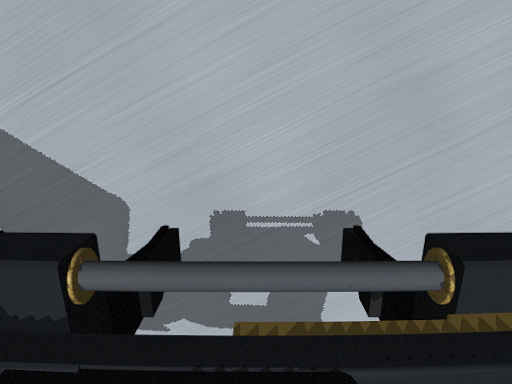

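```bash
cat > h.py <<'E'
import numpy as np, cv2
from scipy.spatial.transform import Rotation as Ro
def load(n): return dict(np.load(n+'.npz'))
def ray(i,u,v):
    K=i['K']; xd=(np.asarray(u,float)-K[0,2])/K[0,0]; yd=(np.asarray(v,float)-K[1,2])/K[1,1]
    x,y=xd.copy(),yd.copy()
    for _ in range(20):
        s=1+i['k1']*(x*x+y*y); x,y=xd/s,yd/s
    return np.stack([x,y,np.ones_like(x)],-1)
def world(i,c): return (c-i['t'])@i['R']
def bp(i,u,v,d): return world(i,ray(i,u,v)*np.asarray(d)[...,None])
def onz(i,u,v,z):
    c=-i['R'].T@i['t']; r=ray(i,u,v)@i['R']
    return c+r*((z-c[2])/r[...,2])[...,None]
def proj(i,X):
    c=np.asarray(X)@i['R'].T+i['t']; a=c[...,:2]/c[...,2:]
    s=1+i['k1']*(a**2).sum(-1,keepdims=True); a=a*s
    return np.stack([a[...,0]*i['K'][0,0]+i['K'][0,2],a[...,1]*i['K'][1,1]+i['K'][1,2]],-1)
def tri(obs):
    A=np.zeros((3,3));b=np.zeros(3)
    for i,(u,v) in obs:
        c=-i['R'].T@i['t']; r=ray(i,u,v)@i['R']; r/=np.linalg.norm(r)
        P=np.eye(3)-np.outer(r,r); A+=P;b+=P@c
    return np.linalg.solve(A,b)
E
python3 - <<'E'
import cv2
s=cv2.imread('pics/side0.png');t=cv2.imread('pics/top0.png')
def c(im,x0,y0,x1,y1,f,n): cv2.imwrite(f'pics/{n}.png',cv2.resize(im[y0:y1,x0:x1],None,fx=f,fy=f,interpolation=cv2.INTER_CUBIC))
c(s,190,110,310,220,6,'s_rack');c(t,150,100,250,250,4,'t_rack');c(s,320,215,415,300,6,'s_box');c(t,325,115,415,210,6,'t_box')
E
```

```text
(no output)
```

View pics/s_rack.png

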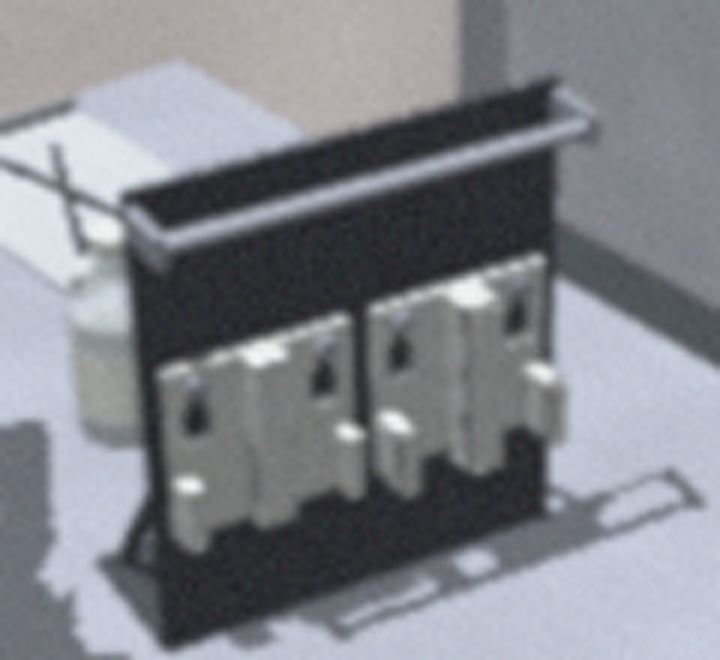

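View pics/t_rack.png

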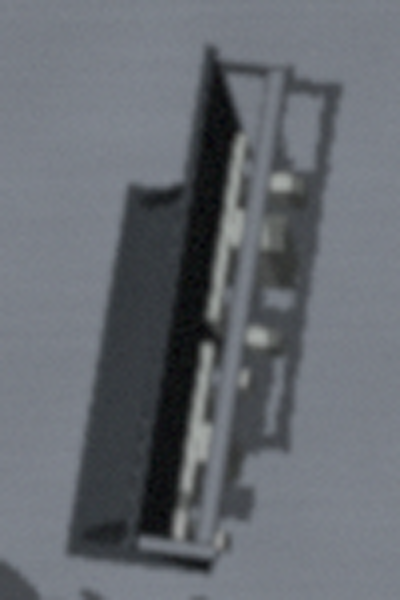

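View pics/t_box.png

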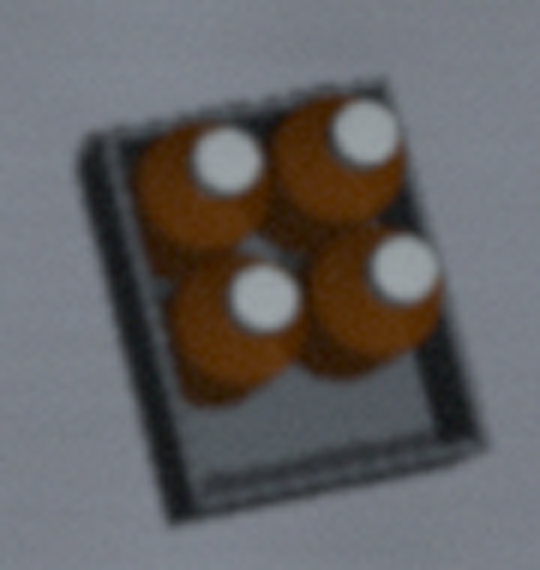

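View pics/s_box.png

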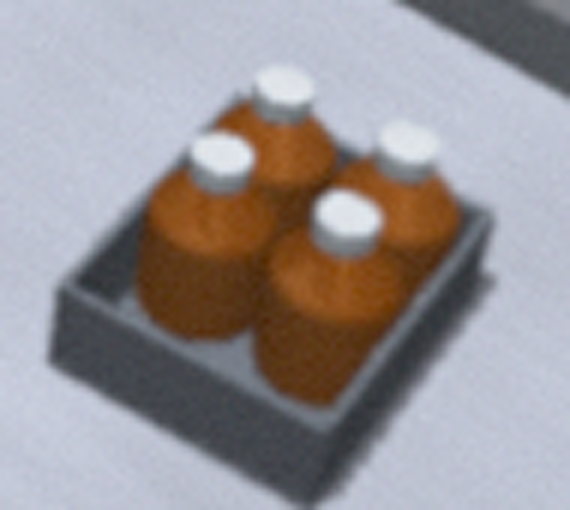

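```bash
python3 - <<'E'
from h import *
s,t=load('side0'),load('top0')
S=lambda x,y:(s,(190+x/6,110+y/6)); T=lambda x,y:(t,(150+x/4,100+y/4))
B=lambda x,y:(t,(325+x/6,115+y/6)); C=lambda x,y:(s,(320+x/6,215+y/6))
for n,a,b in [('railFar',S(588,124),T(278,72)),('railNear',S(172,240),T(208,545)),('panTopFar',S(555,83),T(210,47)),('panTopNear',S(128,195),T(140,540)),
 ('deepSideRibTopFar',S(543,374),T(284,182)),('deepsiderib near',S(396,424),T(263,337)),
 ('slimrib?',S(264,354),T(200,440)),
 ('crate NL',C(60,290),B(180,515)),('crate NR',C(325,428),B(478,452)),('crate FR',C(488,222),B(385,90)),
 ('cap far L',C(284,85),B(228,160)),('cap far R',C(408,143),B(365,132)),('cap nL',C(222,152),B(265,298)),('cap nR',C(348,213),B(404,268))]:
    X=tri([a,b]); e=[np.round(proj(k[0],X)-k[1],1) for k in(a,b)]
    print(n,X.round(4),*e)
# depth panel plane
d=s['d'];p=s['p'].astype(int)
v,u=np.mgrid[0:384,0:512]
X=bp(s,u,v,d)
m=(d>0)&(p.max(2)<50)&(u>205)&(u<290)&(v>125)&(v<215)&(X[...,2]>0.03)
P=X[m]; print(m.sum())
for _ in range(4):
    c=P.mean(0); n=np.linalg.svd(P-c)[2][2]; r=(P-c)@n; P=P[abs(r)<2.5*r.std()+.0005]
print(c,n,r.std(),len(P), 'tilt',np.degrees(np.arctan2(n[0],n[1])))
Y=X[m]; np.save('pan.npy',np.r_[[c],[n]])
# points on spacers: distance in front of panel histogram
if n[1]>0:n=-n
m2=(d>0)&(u>205)&(u<290)&(v>125)&(v<215)&(X[...,2]>0.08)&(X[...,2]<.22)
q=(X-c)@n
print(np.histogram(q[m2],bins=np.arange(-.01,.06,.004)))
E
```

```text
railFar [0.7162 0.1657 0.3089] [-0.2  0. ] [ 0.1 -0.2]
railNear [0.4414 0.2057 0.3123] [-0.6  0. ] [ 0.5 -0.8]
panTopFar [0.7274 0.2055 0.3183] [ 0.3 -0.1] [-0.3  0.4]
panTopNear [0.4418 0.2427 0.3249] [ 0.2 -0. ] [-0.2  0.3]
deepSideRibTopFar [0.6998 0.178  0.1326] [ 0.6 -0.1] [-0.5  0.7]
deepsiderib near [0.5904 0.1931 0.1333] [ 0.6 -0.1] [-0.4  0.7]
slimrib? [0.5138 0.226  0.1995] [-0.1  0. ] [ 0.1 -0.1]
crate NL [ 0.5531 -0.2124  0.0447] [-1.1  0.3] [ 0.7 -1. ]
crate NR [ 0.5783 -0.3601  0.0532] [-0.7  0.2] [ 0.4 -0.5]
crate FR [ 0.7642 -0.3287  0.0514] [ 0.3 -0.1] [-0.2  0.2]
cap far L [ 0.7106 -0.2276  0.1094] [ 0.4 -0.1] [-0.3  0.4]
cap far R [ 0.724  -0.2959  0.1081] [ 0.3 -0.1] [-0.2  0.3]
cap nL [ 0.6427 -0.2402  0.1099] [ 0.2 -0.1] [-0.2  0.2]
cap nR [ 0.656  -0.3084  0.1095] [ 0.2 -0.1] [-0.2  0.2]
1253
[0.56517571 0.223522   0.20702104] [-1.54603340e-01 -9.87976305e-01 -7.91959574e-04] 0.002087832104624904 1234 tilt -171.10620517049296
(array([  4, 109, 391, 446, 533, 128,  82, 138, 147,  41,  36,  54, 131,
        46,   3,   0,   0]), array([-0.01 , -0.006, -0.002,  0.002,  0.006,  0.01 ,  0.014,  0.018,
        0.022,  0.026,  0.03 ,  0.034,  0.038,  0.042,  0.046,  0.05 ,
        0.054,  0.058]))
```

```bash
cat >> h.py <<'E'
from scipy.linalg import logm, expm
def T(R,p):
    A=np.eye(4);A[:3,:3]=R;A[:3,3]=p;return A
def cur():
    from rig import status
    o=status.get_obs(); return T(Ro.from_quat(o['tool_rot']).as_matrix(),o['position']),o
def plan(A,B,n=None):
    L=np.real(logm(np.linalg.inv(A)@B))
    k=1
    while True:
        S=expm(L/k); sh=S[:3,3]/.025; tu=Ro.from_matrix(S[:3,:3]).as_rotvec()/np.radians(8)
        if n is None and max(abs(sh).max(),abs(tu).max())>.98: k+=1; continue
        if n and k<n: k=n; continue
        break
    r=np.r_[sh,tu].round(2)
    S=T(Ro.from_rotvec(r[3:]*np.radians(8)).as_matrix(),r[:3]*.025)
    E=A@np.linalg.matrix_power(S,k)
    print('rows',k,r.tolist()); return E
def tool(yaw,lean,grasp):
    """yaw: azimuth of spacer x axis (into rack/bottles); tool x = right of that"""
    yaw,lean=np.radians([yaw,lean]); a=np.array([np.cos(yaw),np.sin(yaw),0])
    z=np.sin(lean)*a-np.cos(lean)*np.array([0,0,1]); x=np.array([a[1],-a[0],0]); y=np.cross(z,x)
    R=np.c_[x,y,z]; return T(R,np.asarray(grasp)-.164*z)
E
python3 - <<'E'
from h import *
w=load('wrist0'); A,o=cur()
print('cam in tool',A[:3,:3].T@(-w['R'].T@w['t']-A[:3,3]),'\n',(w['R']@A[:3,:3]).T.round(3))
a=np.radians(81.7); xr=np.array([np.cos(a),np.sin(a),0]);u=np.array([xr[1],-xr[0],0])
g=np.array([.653,.2103,.175])-.031*xr
G=tool(81.7,40,g)
# view pose: 130 mm back from rack along -xr
V=G.copy(); V[:3,3]+=-.13*xr+np.array([0,0,.03])
print(G[:3,3],V[:3,3])
up=A.copy(); up[:3,3]=[.33,.47,.58]
m=V.copy(); m[:3,3]=[.50,.20,.60]
E1=plan(A,up);E2=plan(E1,m);E3=plan(E2,V); print(E3[:3,3])
E
```

```text
cam in tool [ 0.00022093 -0.07264792  0.02039356] 
 [[ 1.    -0.002  0.   ]
 [ 0.001  0.962  0.272]
 [-0.001 -0.272  0.962]]
[0.63330734 0.07531169 0.30063129] [ 0.61454103 -0.05332666  0.33063129]
rows 8 [-0.29, 0.43, -0.88, -0.0, 0.0, 0.0]
rows 14 [0.04, 0.92, -0.37, 0.31, 0.22, 0.61]
rows 15 [0.4, 0.94, 0.15, 0.0, 0.0, 0.0]
[ 0.61596187 -0.05307259  0.33111747]
```

```bash
python3 - <<'E'
from h import *
A,o=cur()
a=np.radians(81.7); xr=np.array([np.cos(a),np.sin(a),0])
G=tool(81.7,40,np.array([.653,.2103,.175])-.031*xr)
V=G.copy(); V[:3,3]+=-.13*xr+np.array([0,0,.03])
up=A.copy(); up[:3,3]=[.33,.47,.58]
m=V.copy(); m[:3,3]=[.55,.04,.60]
E1=plan(A,up,8);E2=plan(E1,m);E3=plan(E2,V); print(E3[:3,3])
L=np.real(logm(np.linalg.inv(E1)@E2))
for f in np.linspace(0,1,7):
    M=E1@expm(L*f); print(M[:3,3].round(2),(M[:3,3]+.182*M[:3,2]).round(2))
E
```

```text
rows 8 [-0.29, 0.43, -0.88, -0.0, 0.0, 0.0]
rows 20 [-0.04, 0.98, -0.38, 0.22, 0.16, 0.43]
rows 10 [0.32, 0.93, 0.6, -0.01, -0.0, -0.0]
[ 0.61513867 -0.05259619  0.33016261]
[0.33 0.47 0.58] [0.33 0.47 0.4 ]
[0.4  0.42 0.61] [0.39 0.44 0.43]
[0.46 0.36 0.63] [0.45 0.41 0.45]
[0.51 0.29 0.64] [0.49 0.35 0.47]
[0.54 0.21 0.63] [0.53 0.29 0.47]
[0.55 0.12 0.62] [0.56 0.23 0.47]
[0.55 0.04 0.6 ] [0.57 0.16 0.46]
```

Request:
{"op": "step_arm", "data": {"steps": [[-0.1,-0.29,0.43,-0.88,0,0,0],[-0.1,-0.29,0.43,-0.88,0,0,0],[-0.1,-0.29,0.43,-0.88,0,0,0],[-0.1,-0.29,0.43,-0.88,0,0,0],[-0.1,-0.29,0.43,-0.88,0,0,0],[-0.1,-0.29,0.43,-0.88,0,0,0],[-0.1,-0.29,0.43,-0.88,0,0,0],[-0.1,-0.29,0.43,-0.88,0,0,0],[-0.1,-0.04,0.98,-0.38,0.22,0.16,0.43],[-0.1,-0.04,0.98,-0.38,0.22,0.16,0.43]]}}

```text
time: 1.15
position: [0.3725, 0.4434, 0.5999]
tool_rot: [0.88, 0.473, 0.003, -0.039]
ft_force: [0.5, 0.6, -0.5]
grip_width: 0.0478
```

Request:
{"op": "step_arm", "data": {"steps": [[-0.1,-0.04,0.98,-0.38,0.22,0.16,0.43],[-0.1,-0.04,0.98,-0.38,0.22,0.16,0.43],[-0.1,-0.04,0.98,-0.38,0.22,0.16,0.43],[-0.1,-0.04,0.98,-0.38,0.22,0.16,0.43],[-0.1,-0.04,0.98,-0.38,0.22,0.16,0.43],[-0.1,-0.04,0.98,-0.38,0.22,0.16,0.43],[-0.1,-0.04,0.98,-0.38,0.22,0.16,0.43],[-0.1,-0.04,0.98,-0.38,0.22,0.16,0.43],[-0.1,-0.04,0.98,-0.38,0.22,0.16,0.43],[-0.1,-0.04,0.98,-0.38,0.22,0.16,0.43]]}}

```text
time: 2.15
position: [0.5273, 0.2399, 0.6351]
tool_rot: [0.958, 0.181, 0.016, -0.221]
ft_force: [0.4, 0.2, 1.1]
grip_width: 0.0482
```

Request:
{"op": "step_arm", "data": {"steps": [[-0.1,-0.04,0.98,-0.38,0.22,0.16,0.43],[-0.1,-0.04,0.98,-0.38,0.22,0.16,0.43],[-0.1,-0.04,0.98,-0.38,0.22,0.16,0.43],[-0.1,-0.04,0.98,-0.38,0.22,0.16,0.43],[-0.1,-0.04,0.98,-0.38,0.22,0.16,0.43],[-0.1,-0.04,0.98,-0.38,0.22,0.16,0.43],[-0.1,-0.04,0.98,-0.38,0.22,0.16,0.43],[-0.1,-0.04,0.98,-0.38,0.22,0.16,0.43],[-0.1,0.32,0.93,0.6,0,0,0],[-0.1,0,0,0,0,0,0]]}}

```text
time: 3.15
position: [0.5547, 0.0278, 0.5653]
tool_rot: [0.935, -0.073, 0.023, -0.348]
ft_force: [0.4, 0.1, -0.5]
grip_width: 0.0478
```

```bash
python3 - <<'E'
from h import *
A,o=cur(); print(o['q'].round(3),A.round(3))
a=np.radians(81.7); xr=np.array([np.cos(a),np.sin(a),0])
G=tool(81.7,40,np.array([.653,.2103,.175])-.031*xr)
V=G.copy(); V[:3,3]+=-.13*xr+np.array([0,0,.03])
E3=plan(A,V); print(E3[:3,3])
E
```

```text
[-0.3    0.289  1.453  0.701  1.542 -0.218] [[ 0.988 -0.12   0.093  0.555]
 [-0.151 -0.748  0.646  0.028]
 [-0.008 -0.653 -0.757  0.565]
 [ 0.     0.     0.     1.   ]]
rows 9 [0.32, 0.92, 0.59, -0.01, 0.0, -0.01]
[ 0.61451832 -0.05325311  0.32968507]
```

```bash
cat > snap.py <<'E'
import sys
from rig import status,eyes
import numpy as np, cv2
for n in sys.argv[2:]:
    i=eyes.camera_info(n); o=status.get_obs(); p,d=eyes.camera(n)
    cv2.imwrite(f"pics/{n}{sys.argv[1]}.png",p[:,:,::-1]); np.savez(f"{n}{sys.argv[1]}.npz",p=p,d=d,**i)
E
python3 snap.py 1 wrist
```

Request:
{"op": "step_arm", "data": {"steps": [[-0.1,0.32,0.92,0.59,0,0,0],[-0.1,0.32,0.92,0.59,0,0,0],[-0.1,0.32,0.92,0.59,0,0,0],[-0.1,0.32,0.92,0.59,0,0,0],[-0.1,0.32,0.92,0.59,0,0,0],[-0.1,0.32,0.92,0.59,0,0,0],[-0.1,0.32,0.92,0.59,0,0,0],[-0.1,0.32,0.92,0.59,0,0,0],[-0.1,0.32,0.92,0.59,0,0,0],[-0.1,0,0,0,0,0,0]]}}

```text
time: 4.2
position: [0.6161, -0.0504, 0.3308]
tool_rot: [0.934, -0.071, 0.024, -0.348]
ft_force: [-0.7, 0.0, -0.4]
grip_width: 0.0477
```

```bash
python3 snap.py 2 wrist
```

```text
(no output)
```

View pics/wrist1.png

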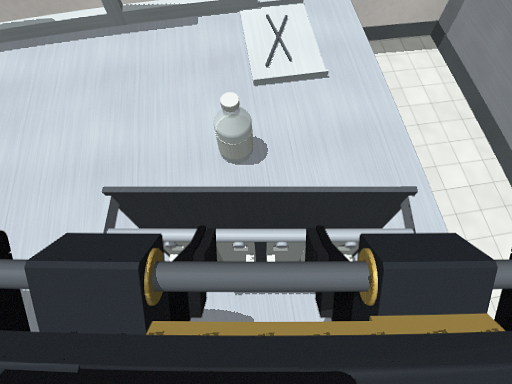

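View pics/wrist2.png

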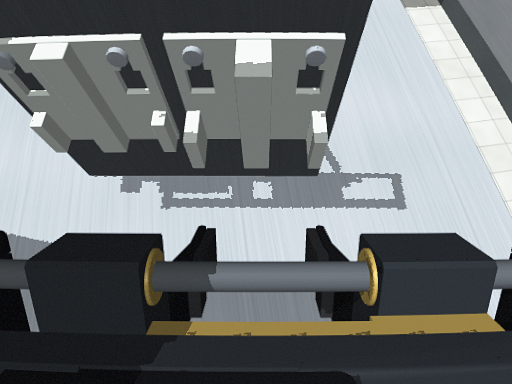

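```bash
python3 - <<'E'
import cv2
t=cv2.imread('pics/wrist2.png')
cv2.imwrite('pics/w2z.png',cv2.resize(t[25:180,155:355],None,fx=4,fy=3.8,interpolation=cv2.INTER_CUBIC))
from h import *
w=load('wrist2'); d=w['d']; v,u=np.mgrid[0:384,0:512]; X=bp(w,u,v,d)
def fit(m,name):
    P=X[m&(d>0)]
    for _ in range(4):
        c=P.mean(0); n=np.linalg.svd(P-c)[2][2]; r=(P-c)@n; P=P[abs(r)<2.5*r.std()+.0003]
    if n[1]>0:n=-n
    print(name,len(P),c.round(4),n.round(4),'sd',r.std().round(5),'az into',np.degrees(np.arctan2(-n[1],-n[0])).round(2)); return c,n
box=lambda a,b,c,e:(u>=a)&(u<c)&(v>=b)&(v<e)
pan=fit(box(180,5,340,25),'panel upper')
fit(box(175,75,230,105)|box(275,80,310,105),'deep plate')
fit(box(242,85,265,155),'deep rib front')
fit(box(240,42,268,60),'deep rib top')
E
```

```text
panel upper 3180 [0.6562 0.2107 0.2225] [-0.1564 -0.9877 -0.0064] sd 0.00062 az into 81.0
deep plate 2512 [0.6338 0.2094 0.1568] [-0.1691 -0.9856 -0.0051] sd 0.00261 az into 80.27
deep rib front 1605 [0.645  0.1715 0.1626] [-0.1569 -0.9876 -0.0054] sd 0.00043 az into 80.97
deep rib top 501 [0.6495 0.1928 0.2097] [ 0.0047 -0.0115 -0.9999] sd 0.00046 az into 112.16
```

View pics/w2z.png

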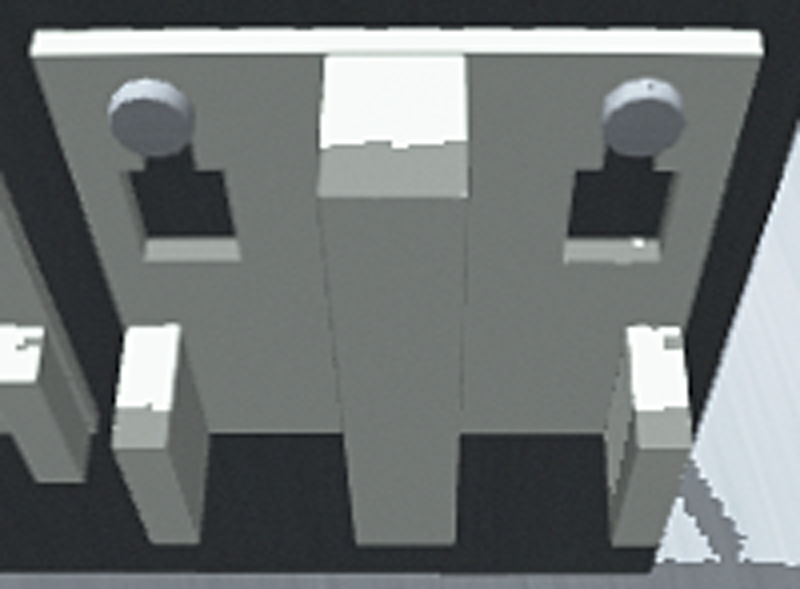

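```bash
python3 - <<'E'
from h import *
w=load('wrist2'); s=load('side0')
W=lambda x,y:(155+(x-1.5)/4,25+(y-1.4)/3.8)
for n,q in [('ribfrontL',(318,197)),('ribfrontR',(467,197)),('plateFrontL',(33,54)),('plateFrontR',(762,54))]:
    print(n,onz(w,*W(*q),.2097).round(4))
# width centre along rack y from rib front plane edges lower
a=np.radians(81.0);xr=np.array([np.cos(a),np.sin(a),0]);ur=np.array([xr[1],-xr[0],0])
c=np.array([.645,.1715,.1626]);L=[]
C=-w['R'].T@w['t']
for q in [(330,300),(466,300),(345,440),(460,440)]:
    r=ray(w,*W(*q))@w['R']; P=C+r*((c-C)@xr)/(r@xr); L.append(P@ur); print(P.round(4),(P@ur).round(4))
print('rib centre depth front plane',c@xr,'panel',np.array([.6562,.2107,.2225])@xr)
# second view check: rib front top corner in side image
for X in [onz(w,*W(318,197),.2097),onz(w,*W(467,197),.2097)]: print('side px',proj(s,X), 'zoom',(proj(s,X)-[190,110])*6)
print(tri([(w,W(392,197)),(s,(190+475/6,110+300/6))]))
E
```

```text
ribfrontL [0.6342 0.1717 0.2097]
ribfrontR [0.6573 0.1682 0.2097]
plateFrontL [0.5903 0.2139 0.2097]
plateFrontR [0.7123 0.1948 0.2097]
[0.6345 0.1732 0.1825] 0.5996
[0.658  0.1694 0.1826] 0.6234
[0.6346 0.1731 0.1371] 0.5997
[0.658  0.1694 0.1373] 0.6234
rib centre depth front plane 0.27028878036301507 panel 0.31075822932279507
side px [269.28579138 161.34850699] zoom [475.71474827 308.09104194]
side px [274.70444033 159.63721268] zoom [508.22664199 297.82327609]
[0.64600697 0.18254566 0.20236608]
```

```bash
python3 - <<'E'
from h import *
A,o=cur(); print(o['q'].round(3))
a=np.radians(81.0);xr=np.array([np.cos(a),np.sin(a),0]);ur=np.array([xr[1],-xr[0],0])
g=.6115*ur+.2793*xr+[0,0,.175]; np.save('g.npy',g)
G=tool(81,40,g); P=G.copy(); P[:3,3]-=.08*G[:3,2]
print(A[:3,3],P[:3,3],G[:3,3],g)
E1=plan(A,P); E2=plan(E1,G); print(E2[:3,3]-G[:3,3])
E
```

```text
[-0.392  0.644  1.539  0.73   1.262 -0.583]
[ 0.61604155 -0.04988521  0.33270557] [0.62312836 0.02529246 0.36191484] [0.63117269 0.07608237 0.30063129] [0.64766357 0.18020168 0.175     ]
rows 4 [-0.04, -0.76, 0.27, -0.03, 0.01, 0.01]
rows 4 [-0.0, -0.0, 0.8, 0.0, 0.0, -0.0]
[ 0.00027258 -0.00018789 -0.00037664]
```

Request:
{"op": "step_arm", "data": {"steps": [[-0.1,-0.04,-0.76,0.27,-0.03,0.01,0.01],[-0.1,-0.04,-0.76,0.27,-0.03,0.01,0.01],[-0.1,-0.04,-0.76,0.27,-0.03,0.01,0.01],[-0.1,-0.04,-0.76,0.27,-0.03,0.01,0.01],[-0.1,0,0,0.8,0,0,0],[-0.1,0,0,0.8,0,0,0],[-0.1,0,0,0.8,0,0,0],[-0.1,0,0,0,0,0,0],[-0.1,0,0,0,0,0,0],[-0.1,0,0,0,0,0,0]]}}

```text
time: 5.25
position: [0.6296, 0.0624, 0.3178]
tool_rot: [0.937, -0.073, 0.029, -0.34]
ft_force: [0.9, 0.4, 0.2]
grip_width: 0.0475
```

```bash
python3 snap.py 3 wrist; python3 - <<'E'
from h import *
A,o=cur(); g=np.load('g.npy'); G=tool(81,40,g); E=plan(A,G)
w=load('wrist3'); print(proj(w,g), proj(w,G[:3,3]+.164*A[:3,2]))
E
```

```text
rows 1 [-0.03, 0.0, 0.88, 0.02, -0.02, 0.01]
[255.19146038 241.59359867] [256.12690853 242.24754981]
```

View pics/wrist3.png

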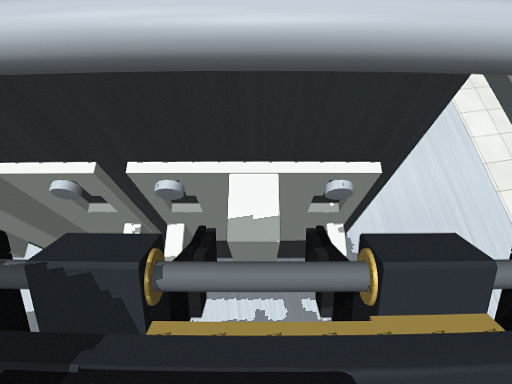

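```bash
python3 - <<'E'
from h import *
A,o=cur(); w=load('wrist3'); print('axis px',proj(w,A[:3,3]+.164*A[:3,2]), (w['R']@A[:3,:3]).round(4).tolist(), A[:3,:3].T@(-w['R'].T@w['t']-A[:3,3]))
for uv in [(229,215),(278,215),(229,232),(278,232),(254,225)]:
    d=w['d'][uv[1],uv[0]]; X=bp(w,*map(float,uv),d); print(uv,d,X.round(4),(A[:3,:3].T@(X-A[:3,3])).round(4))
p=w['p'].astype(int).sum(2)
for v in (205,225,235): print(v,p[v,215:320].tolist())
E
```

```text
axis px [257.01514527 260.76936715] [[1.0, -0.0004, -0.002], [-0.0001, 0.9628, -0.2701], [0.002, 0.2701, 0.9628]] [ 0.00137699 -0.07416031  0.0200975 ]
(229, 215) 0.14888148 [0.6367 0.1845 0.2098] [-0.0126 -0.0245  0.1608]
(278, 215) 0.1496412 [0.6586 0.1812 0.2092] [ 0.0096 -0.0243  0.1615]
(229, 232) 0.14604825 [0.6357 0.1767 0.2093] [-0.0123 -0.0182  0.1561]
(278, 232) 0.1462617 [0.6572 0.1733 0.2092] [ 0.0094 -0.0181  0.1563]
(254, 225) 0.14658734 [0.6471 0.1779 0.2102] [-0.0012 -0.021   0.1574]
205 [336, 337, 332, 339, 336, 331, 336, 333, 332, 335, 335, 335, 252, 745, 744, 742, 742, 741, 742, 741, 742, 739, 741, 740, 740, 740, 738, 740, 738, 740, 740, 740, 740, 740, 740, 740, 738, 740, 740, 740, 741, 740, 739, 739, 740, 740, 739, 739, 740, 739, 738, 738, 738, 739, 738, 739, 739, 739, 738, 739, 738, 739, 751, 692, 411, 322, 333, 330, 338, 330, 337, 332, 332, 329, 336, 331, 338, 327, 339, 334, 334, 334, 336, 338, 336, 340, 334, 332, 339, 336, 332, 332, 330, 335, 333, 450, 484, 475, 474, 479, 479, 472, 474, 472, 474]
225 [335, 333, 331, 338, 336, 332, 338, 334, 332, 335, 334, 328, 
[... 279 characters left out ...]
 336, 333, 335, 330, 329, 334, 332, 333, 337, 339, 328, 335, 338, 334, 337, 340, 328, 335, 333, 337, 338, 335, 336, 333, 332, 328, 339, 341, 332, 336, 335, 339, 346, 308, 242, 174, 184]
235 [19, 343, 340, 336, 341, 334, 329, 336, 337, 339, 335, 275, 414, 477, 480, 479, 474, 473, 472, 474, 476, 480, 479, 480, 473, 471, 480, 472, 475, 474, 477, 481, 475, 481, 483, 479, 477, 474, 473, 474, 479, 477, 474, 481, 475, 482, 477, 479, 479, 480, 484, 479, 476, 482, 483, 482, 483, 482, 474, 478, 478, 481, 481, 485, 448, 296, 338, 332, 332, 338, 336, 332, 334, 339, 333, 330, 337, 333, 339, 335, 336, 337, 331, 334, 337, 333, 338, 337, 333, 344, 341, 33, 20, 46, 54, 54, 68, 57, 65, 69, 62, 52, 59, 49, 28]
```

Request:
{"op": "step_arm", "data": {"steps": [[-0.1,-0.11,0,0.44,0.02,-0.02,0.01],[-0.1,0,0,0.44,0,0,0],[-0.1,0,0,0,0,0,0],[0.3,0,0,0,0,0,0],[0.45,0,0,0,0,0,0],[1,0,0,0,0,0,0],[1,0,0,0,0,0,0],[1,0,0,0,0,0,0],[1,0,0,0,0,0,0],[1,0,0,0,0,0,0]], "squeeze": 35}}

```text
time: 6.3
position: [0.6288, 0.0768, 0.2992]
tool_rot: [0.937, -0.074, 0.026, -0.341]
ft_force: [0.4, -1.2, 0.2]
grip_width: 0.0239
```

```bash
python3 snap.py 4 wrist side; python3 - <<'E'
from h import *
A,o=cur(); print(o['ft_force'],o['moment'],o['grip_width'],A[:3,3],A[:3,3]+.164*A[:3,2]-np.load('g.npy'))
E
```

```text
[ 0.23781801 -1.5394459   0.10624628] [-0.47395125  0.02779087 -0.01994821] 0.023656859509557947 [0.62878289 0.07682868 0.29913965] [-0.00263018  0.00079704 -0.00148091]
```

View pics/wrist4.png

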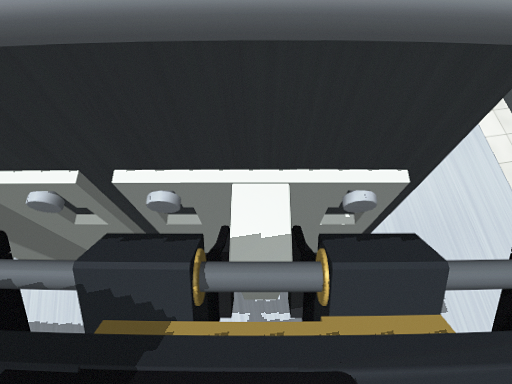

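```bash
python3 - <<'E'
from h import *
A,o=cur()
a=np.radians(81.0);xr=np.array([np.cos(a),np.sin(a),0])
B=A.copy();B[2,3]+=.030; E=plan(A,B,5); print(E[:3,3]-A[:3,3])
C=E.copy();C[:3,3]-=.10*xr; E=plan(E,C,10)
E
```

```text
rows 5 [-0.0, -0.15, -0.18, -0.0, -0.0, -0.0]
[ 3.13162057e-05 -1.08540682e-04  2.92882184e-02]
rows 10 [-0.0, 0.31, -0.26, -0.0, -0.0, -0.0]
```

Request:
{"op": "step_arm", "data": {"steps": [[1,0,-0.15,-0.18,0,0,0],[1,0,-0.15,-0.18,0,0,0],[1,0,-0.15,-0.18,0,0,0],[1,0,-0.15,-0.18,0,0,0],[1,0,-0.15,-0.18,0,0,0],[1,0,0,0,0,0,0],[1,0,0,0,0,0,0],[1,0,0,0,0,0,0],[1,0,0,0,0,0,0],[1,0,0,0,0,0,0]]}}

```text
time: 7.4
position: [0.6286, 0.0769, 0.3279]
tool_rot: [0.937, -0.074, 0.025, -0.341]
ft_force: [-0.5, 0.5, -1.5]
grip_width: 0.0235
```

```bash
python3 snap.py 5 wrist side; python3 - <<'E'
from h import *
A,o=cur(); print(o['ft_force'],o['moment'],o['grip_width'],A[:3,3])
s=cv2.imread('pics/side5.png'); cv2.imwrite('pics/s5z.png',cv2.resize(s[110:220,190:310],None,fx=6,fy=5.4,interpolation=cv2.INTER_CUBIC))
E
```

```text
[ 0.05610208 -0.04647067 -1.83684409] [-0.72174825  0.1471362   0.00459945] 0.023691702357890417 [0.62862645 0.07687483 0.32796369]
```

View pics/wrist5.png

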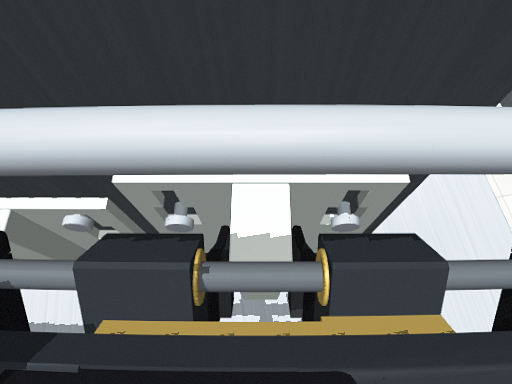

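View pics/s5z.png

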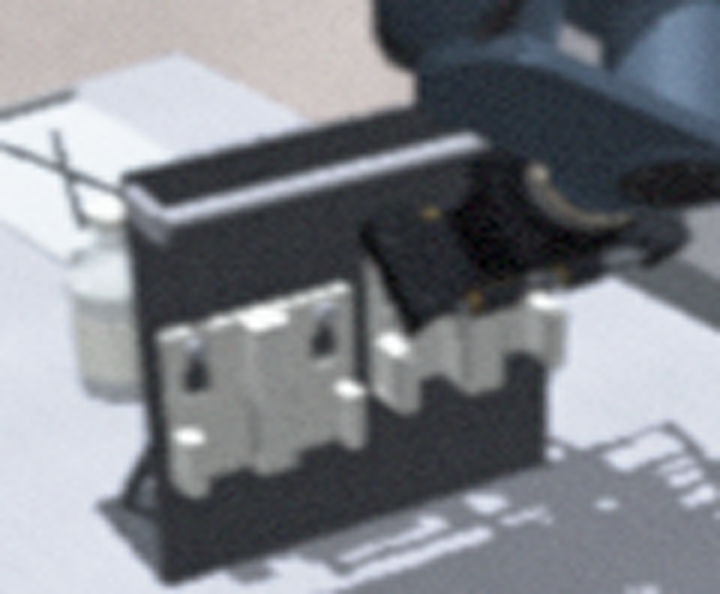

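Request:
{"op": "step_arm", "data": {"steps": [[1,0,0.12,-0.1,0,0,0],[1,0,0.12,-0.1,0,0,0],[1,0,0.12,-0.1,0,0,0],[1,0,0.12,-0.1,0,0,0],[1,0,0.12,-0.1,0,0,0],[1,0,0.31,-0.26,0,0,0],[1,0,0.31,-0.26,0,0,0],[1,0,0.31,-0.26,0,0,0],[1,0,0.31,-0.26,0,0,0],[1,0,0.31,-0.26,0,0,0]]}}

```text
time: 8.5
position: [0.6176, 0.0065, 0.3282]
tool_rot: [0.937, -0.074, 0.026, -0.341]
ft_force: [-0.7, 0.3, -1.4]
grip_width: 0.0238
```

```bash
python3 snap.py 6 wrist side; python3 - <<'E'
from h import *
A,o=cur(); print(o['ft_force'],o['moment'],o['grip_width'],A[:3,3])
s=cv2.imread('pics/side6.png'); cv2.imwrite('pics/s6z.png',cv2.resize(s[110:220,190:310],None,fx=6,fy=5.4,interpolation=cv2.INTER_CUBIC))
E
```

```text
[ 0.04005371 -0.36229489 -1.32743009] [-0.67548923  0.15979941  0.01514608] 0.024029095569667414 [0.61784685 0.00589225 0.32813748]
```

View pics/wrist6.png

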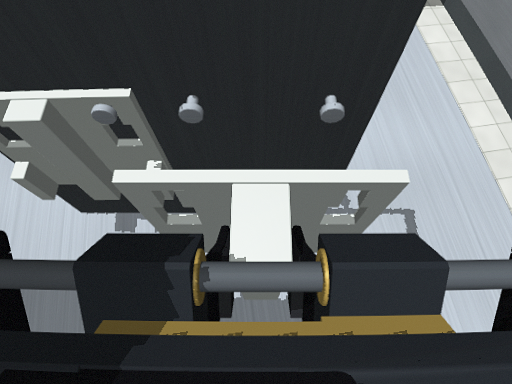

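View pics/s6z.png

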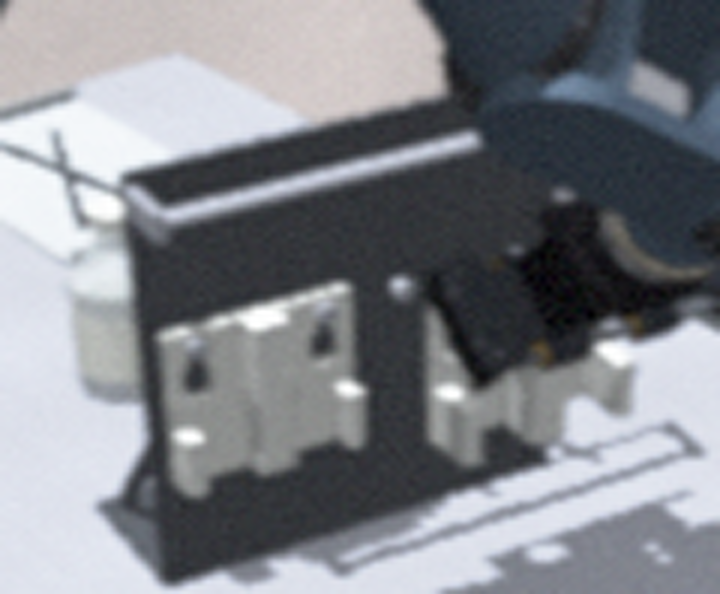

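```bash
python3 - <<'E'
from h import *
for k in ('4','6'):
    w=load('wrist'+k); d=w['d']; v,u=np.mgrid[0:384,0:512]; X=bp(w,u,v,d)
    c0=-w['R'].T@w['t']
    def fit(m,name):
        P=X[m&(d>0)]
        for _ in range(4):
            c=P.mean(0); n=np.linalg.svd(P-c)[2][2]; r=(P-c)@n; P=P[abs(r)<2.5*r.std()+.0003]
        if n@(c0-c)<0:n=-n
        print(k,name,len(P),c.round(4),n.round(4),r.std().round(5)); return c,n
    box=lambda a,b,c,e:(u>=a)&(u<c)&(v>=b)&(v<e)
    fit(box(236,187,286,230),'rib top')
    p=w['p'].astype(int).sum(2)
    for q in [(114,171.5),(409,171.5),(232,184.5),(290,184.5)]:
        P=onz(w,*q,{'4':.2097,'6':.2388}[k]); print(q,P.round(4))
E
```

```text
4 rib top 2132 [0.6488 0.1933 0.2096] [-8.0e-04 -3.6e-03  1.0e+00] 0.00058
(114, 171.5) [0.5903 0.2192 0.2097]
(409, 171.5) [0.7133 0.1996 0.2097]
(232, 184.5) [0.6388 0.2052 0.2097]
(290, 184.5) [0.6623 0.2015 0.2097]
6 rib top 2133 [0.6376 0.123  0.2386] [-0.0013 -0.0047  1.    ] 0.00057
(114, 171.5) [0.5791 0.1489 0.2388]
(409, 171.5) [0.702  0.1292 0.2388]
(232, 184.5) [0.6277 0.1349 0.2388]
(290, 184.5) [0.6511 0.1311 0.2388]
```

```bash
python3 - <<'E'
from h import *
A,o=cur(); print(o['q'].round(3))
V=tool(10.7,40,[0,0,0]); V[:3,3]=[.33,-.335,.42]
m=tool(46,40,[0,0,0]); m[:3,3]=[.50,-.14,.41]
print(A[:3,3]+.164*A[:3,2])
E=plan(A,m); E=plan(E,V); print(E[:3,3])
E
```

```text
[-0.302  0.64   1.563  0.757  1.184 -0.528]
[0.63426337 0.10998999 0.20247858]
rows 8 [-0.24, 0.44, -0.91, 0.0, 0.35, 0.42]
rows 8 [0.41, 0.93, -0.83, 0.0, 0.36, 0.42]
[ 0.32940851 -0.33382235  0.41943436]
```

Request:
{"op": "step_arm", "data": {"steps": [[1,-0.24,0.44,-0.91,0,0.35,0.42],[1,-0.24,0.44,-0.91,0,0.35,0.42],[1,-0.24,0.44,-0.91,0,0.35,0.42],[1,-0.24,0.44,-0.91,0,0.35,0.42],[1,-0.24,0.44,-0.91,0,0.35,0.42],[1,-0.24,0.44,-0.91,0,0.35,0.42],[1,-0.24,0.44,-0.91,0,0.35,0.42],[1,-0.24,0.44,-0.91,0,0.35,0.42],[1,0.41,0.93,-0.83,0,0.36,0.42],[1,0.41,0.93,-0.83,0,0.36,0.42]]}}

```text
time: 9.6
position: [0.4689, -0.1968, 0.4139]
tool_rot: [0.841, -0.419, 0.152, -0.306]
ft_force: [0.8, -1.2, -1.4]
grip_width: 0.0238
```

Request:
{"op": "step_arm", "data": {"steps": [[1,0.41,0.93,-0.83,0,0.36,0.42],[1,0.41,0.93,-0.83,0,0.36,0.42],[1,0.41,0.93,-0.83,0,0.36,0.42],[1,0.41,0.93,-0.83,0,0.36,0.42],[1,0.41,0.93,-0.83,0,0.36,0.42],[1,0.41,0.93,-0.83,0,0.36,0.42],[1,0,0,0,0,0,0],[1,0,0,0,0,0,0],[1,0,0,0,0,0,0],[1,0,0,0,0,0,0]]}}

```text
time: 10.6
position: [0.3307, -0.332, 0.4193]
tool_rot: [0.724, -0.599, 0.219, -0.262]
ft_force: [-0.4, -0.5, -0.6]
grip_width: 0.0235
```

```bash
python3 snap.py 7 wrist top side; python3 - <<'E'
from h import *
A,o=cur(); print(o['q'].round(3),o['ft_force'],o['grip_width'],A.round(4))
E
```

```text
[-1.202  0.288  1.918  0.856  0.988 -0.331] [-0.50757147  0.40994874 -1.2529411 ] 0.0234923245001749 [[ 0.1865 -0.7532  0.6308  0.3307]
 [-0.9825 -0.1454  0.1168 -0.3322]
 [ 0.0037 -0.6415 -0.7671  0.4193]
 [ 0.      0.      0.      1.    ]]
```

View pics/wrist7.png

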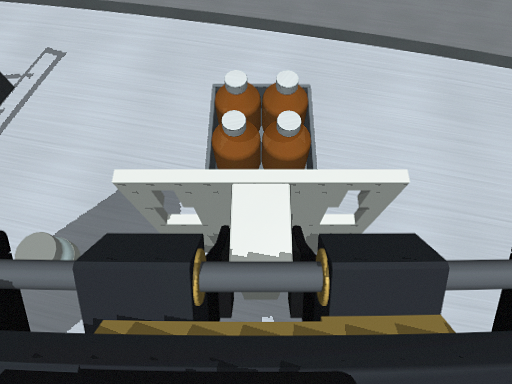

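View pics/top7.png

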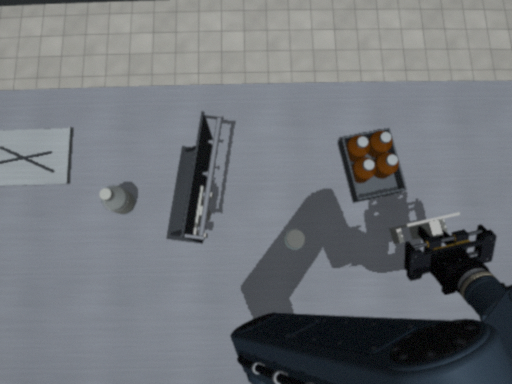

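```bash
python3 - <<'E'
from h import *
w=load('wrist7'); d=w['d'];p=w['p']
im=cv2.imread('pics/wrist7.png'); cv2.imwrite('pics/w7z.png',cv2.resize(im[65:175,195:325],None,fx=6,fy=5,interpolation=cv2.INTER_CUBIC))
g=p.astype(int).min(2)
m=((g>195)).astype(np.uint8); m[:65]=0;m[150:]=0;m[:,:220]=0;m[:,305:]=0
n,l,st,ce=cv2.connectedComponentsWithStats(m)
C=[]
for i in range(1,n):
    if st[i,4]<60: continue
    mm=l==i; v,u=np.nonzero(mm); X=bp(w,u,v,d[mm]); h=np.median(X[:,2])
    P=onz(w,*ce[i],h); C.append(P); print(ce[i].round(1),st[i],P.round(4),X[:,2].std())
A,o=cur()
M=np.array([.6406,.1391,.2388]);
E
```

```text
[239.9  77. ] [225  70  51  17 362] [ 0.7144 -0.2328  0.1139] 0.046315072851238606
[287.1  77.9] [277  70  22  17 293] [ 0.7247 -0.2957  0.1141] 0.026361913926871452
[233.1 119.7] [222 110  23  20 355] [ 0.6434 -0.2397  0.1142] 0.0006534808767770571
[288.8 120. ] [278 111  23  19 356] [ 0.656  -0.3083  0.1142] 0.01785209646813542
```

View pics/w7z.png

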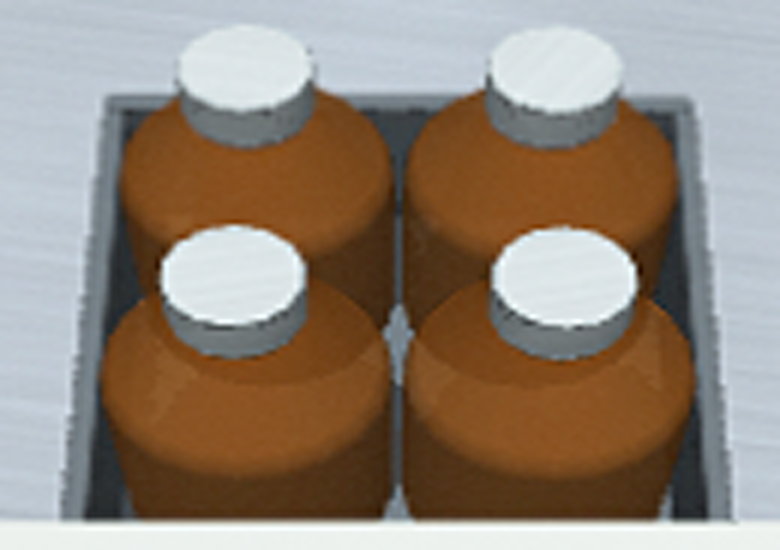

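```bash
python3 - <<'E'
from h import *
w=load('wrist7');t=load('top0');s=load('side0')
a=np.radians(10.5);xc=np.array([np.cos(a),np.sin(a),0]);yc=np.array([-xc[1],xc[0],0])
def sh(n,i,q):
    P=onz(i,*q,.06); print(n,P.round(4),'xc,yc',(P@xc).round(4),(P@yc).round(4))
W=lambda x,y:(195+(x-2.5)/6,65+(y-2)/5)
B=lambda x,y:(325+(x-2.5)/6,115+(y-2.5)/6); C=lambda x,y:(320+(x-2.5)/6,215+(y-2.5)/6)
for q in [(62,515),(733,515),(107,96),(692,96)]: sh('w outer',w,W(*q))
for q in [(172,520),(488,455),(95,135),(385,82)]: sh('top outer',t,B(*q))
for q in [(200,492),(437,440)]: sh('top inner near',t,B(*q))
for q in [(60,288),(325,430),(490,218)]: sh('side outer',s,C(*q))
E
```

```text
w outer [ 0.5979 -0.2068  0.06  ] xc,yc 0.5502 -0.3123
w outer [ 0.6263 -0.3555  0.06  ] xc,yc 0.551 -0.4637
w outer [ 0.7431 -0.1803  0.06  ] xc,yc 0.6978 -0.3127
w outer [ 0.7716 -0.3284  0.06  ] xc,yc 0.6988 -0.4635
top outer [ 0.5469 -0.2008  0.06  ] xc,yc 0.5012 -0.2971
top outer [ 0.5752 -0.3597  0.06  ] xc,yc 0.5 -0.4585
top outer [ 0.7425 -0.1758  0.06  ] xc,yc 0.698 -0.3082
top outer [ 0.7676 -0.3254  0.06  ] xc,yc 0.6955 -0.4598
top inner near [ 0.5604 -0.2155  0.06  ] xc,yc 0.5117 -0.314
top inner near [ 0.5833 -0.3349  0.06  ] xc,yc 0.5125 -0.4356
side outer [ 0.5458 -0.22    0.06  ] xc,yc 0.4966 -0.3158
side outer [ 0.5741 -0.363   0.06  ] xc,yc 0.4984 -0.4615
side outer [ 0.7582 -0.3295  0.06  ] xc,yc 0.6855 -0.4622
```

```bash
cat >> h.py <<'E'
a_=np.radians(10.5);xc=np.array([np.cos(a_),np.sin(a_),0]);yc=np.array([-xc[1],xc[0],0])
E
python3 - <<'E'
from h import *
# spacer in tool frame from wrist 6 and 7 pixel rays: back-top edge mid, at known R
q6=Ro.from_quat([0.937,-0.074,0.026,-0.341]).as_matrix(); A6=T(q6,[.61785,.0059,.3281])
M=np.array([.6406,.1391,.2388]); m=q6.T@(M-A6[:3,3]); print('back top mid in tool',m.round(4), 'horizontal ahead of grasp', (M-(A6[:3,3]+.164*q6[:,2]))@[np.cos(np.radians(81)),np.sin(np.radians(81)),0], 'above', M[2]-(A6[:3,3]+.164*q6[:,2])[2])
A,o=cur(); print('yaw/lean',np.degrees(np.arctan2(A[1,2],A[0,2])),np.degrees(np.arccos(-A[2,2])))
# measured now
w=load('wrist7')
zt=(A[:3,3]+A[:3,:3]@m)[2]
P=[onz(w,114,171.5,zt),onz(w,409,171.5,zt)]; print('z top',zt,'mid xc,yc',np.mean(P,0)@xc,np.mean(P,0)@yc,'yaw',np.degrees(np.arctan2((P[0]-P[1])[1],(P[0]-P[1])[0]))-90)
print('grasp xc',(A[:3,3]+.164*A[:3,2])@xc,(A[:3,3]+.164*A[:3,2])@yc)
E
```

```text
back top mid in tool [ 0.0018 -0.0461  0.1552] horizontal ahead of grasp 0.029728549978659504 above 0.036353519285247354
yaw/lean 10.49424868865134 39.90273401558005
z top 0.3298191591723269 mid xc,yc 0.4006765325027837 -0.38762917730253554 yaw 10.79614062135775
grasp xc 0.3698129140597143 -0.3868889714702207
```

```bash
python3 - <<'E'
from h import *
A,o=cur()
g=.5215*xc-.388*yc
H=tool(10.6,40,g+[0,0,.219]); F=tool(10.6,40,g+[0,0,.089])
E=plan(A,H); print(E[:3,3]); plan(H,F); print(H[:3,3],F[:3,3])
E
```

```text
rows 7 [0.01, -0.39, 0.88, 0.0, -0.0, 0.0]
[ 0.47955307 -0.30598437  0.34495899]
rows 5 [0.0, 0.67, 0.8, -0.0, -0.0, -0.0]
[ 0.47985656 -0.30585871  0.34463129] [ 0.47985656 -0.30585871  0.21463129]
```

Request:
{"op": "step_arm", "data": {"steps": [[1,0.01,-0.39,0.88,0,0,0],[1,0.01,-0.39,0.88,0,0,0],[1,0.01,-0.39,0.88,0,0,0],[1,0.01,-0.39,0.88,0,0,0],[1,0.01,-0.39,0.88,0,0,0],[1,0.01,-0.39,0.88,0,0,0],[1,0.01,-0.39,0.88,0,0,0],[1,0,0,0,0,0,0],[1,0,0,0,0,0,0],[1,0,0,0,0,0,0]]}}

```text
time: 11.75
position: [0.4787, -0.3068, 0.3452]
tool_rot: [0.724, -0.6, 0.219, -0.261]
ft_force: [0.7, -0.0, -2.1]
grip_width: 0.0237
```

```bash
python3 snap.py 8 wrist top side; python3 - <<'E'
from h import *
A,o=cur(); g=A[:3,3]+.164*A[:3,2]; print(o['ft_force'],o['grip_width'],A[:3,3],g@xc,g@yc,g[2])
for n,b in (('side',(320,195,430,300)),('top',(325,115,425,235))):
    im=cv2.imread(f'pics/{n}8.png')[b[1]:b[3],b[0]:b[2]]; cv2.imwrite(f'pics/{n}8z.png',cv2.resize(im,None,fx=5,fy=5,interpolation=cv2.INTER_CUBIC))
E
```

```text
[-0.1687691  -1.00207614 -1.71804833] 0.023747029265427124 [ 0.47847605 -0.30714818  0.34551625] 0.5197247993169961 -0.38959814104945173 0.21973228133391626
```

View pics/wrist8.png

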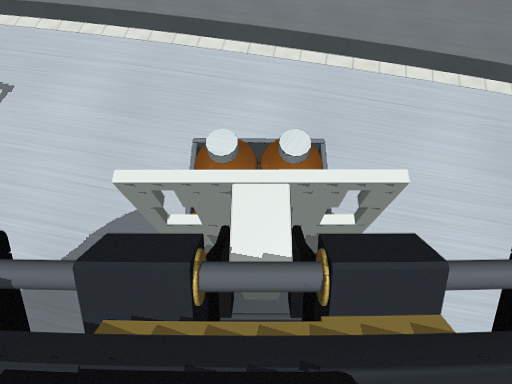

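View pics/side8z.png

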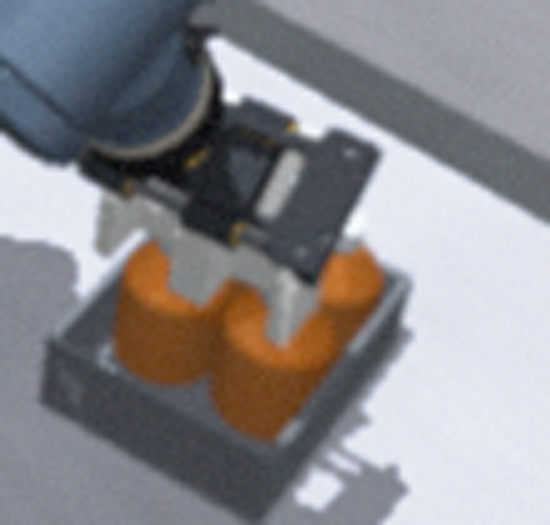

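View pics/top8z.png

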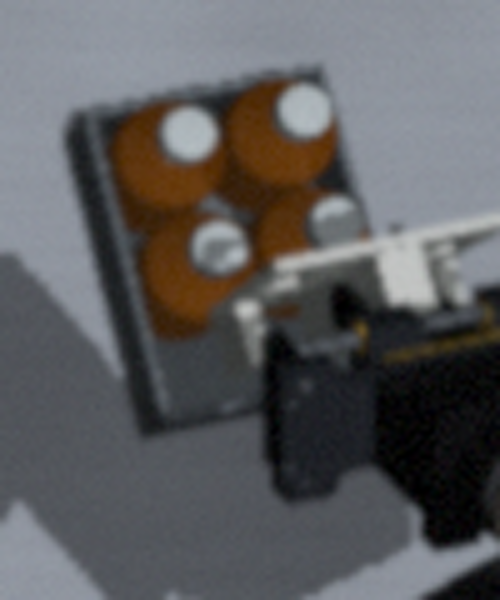

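```bash
python3 - <<'E'
from h import *
w=load('wrist8');d=w['d'];p=w['p'];g=p.astype(int).min(2)
m=((g>190)).astype(np.uint8); m[:125]=0;m[165:]=0;m[:,:200]=0;m[:,316:]=0
n,l,st,ce=cv2.connectedComponentsWithStats(m)
A,o=cur(); gr=A[:3,3]+.164*A[:3,2]
for i in range(1,n):
    if st[i,4]<100: continue
    mm=l==i; c,r=cv2.minEnclosingCircle(np.argwhere(mm)[:,::-1].astype(np.float32)); P=onz(w,*ce[i],.114); print(ce[i].round(1),c,r,st[i],P.round(4),P@xc,P@yc)
zt=gr[2]+.0364
P=[onz(w,114,171.5,zt),onz(w,409,171.5,zt)]; print('plate back mid',np.mean(P,0)@xc,np.mean(P,0)@yc)
# top view of plate back edge
t=load('top8')
B=lambda x,y:(325+(x-2)/5,115+(y-2)/5)
for q in [(277,262),(498,212)]:
    P=onz(t,*B(*q),zt); print('top plate back edge',P@xc,P@yc)
E
```

```text
[221.2 141.6] (221.0, 141.0) 15.524274826049805 [206 129  31  27 654] [ 0.7112 -0.227   0.114 ] 0.6579576126772859 -0.35285465177002845
[294.9 141.9] (295.0, 142.0) 15.524274826049805 [280 129  31  27 651] [ 0.7239 -0.2955  0.114 ] 0.6579390729319521 -0.42248543018423795
plate back mid 0.5504160054020192 -0.3901103892521243
top plate back edge 0.5507529440524367 -0.3275304397083477
top plate back edge 0.5527934187821153 -0.4431801011320724
```

```bash
python3 - <<'E'
from h import *
A,o=cur()
g=.5213*xc-.3885*yc
H=tool(10.6,40,g+[0,0,.2197]); F=tool(10.6,40,g+[0,0,.105])
E=plan(A,H,1); E=plan(E,F,9); print(E[:3,3],F[:3,3])
E
```

```text
rows 1 [-0.02, -0.04, 0.04, 0.01, -0.03, 0.02]
rows 9 [0.0, 0.33, 0.39, 0.0, 0.0, -0.0]
[ 0.47928479 -0.30643109  0.23044135] [ 0.47975102 -0.30638678  0.23063129]
```

Request:
{"op": "step_arm", "data": {"steps": [[1,-0.02,-0.04,0.04,0.01,-0.03,0.02],[1,0,0,0,0,0,0],[1,0,0.33,0.395,0,0,0],[1,0,0.33,0.395,0,0,0],[1,0,0.33,0.395,0,0,0],[1,0,0.33,0.395,0,0,0],[1,0,0,0,0,0,0],[1,0,0,0,0,0,0],[1,0,0,0,0,0,0],[1,0,0,0,0,0,0]]}}

```text
time: 12.9
position: [0.4805, -0.3062, 0.2942]
tool_rot: [0.723, -0.6, 0.219, -0.263]
ft_force: [-0.6, 0.5, -2.0]
grip_width: 0.0236
```

```bash
python3 snap.py 9 wrist side top; python3 - <<'E'
from h import *
A,o=cur(); g=A[:3,3]+.164*A[:3,2]; print(o['ft_force'],o['moment'],o['grip_width'],A[:3,3],g@xc,g@yc,g[2])
F=tool(10.6,40,.5213*xc-.3885*yc+[0,0,.105]); plan(A,F,5)
for n,b in (('side',(320,195,430,300)),('top',(325,115,425,235))):
    im=cv2.imread(f'pics/{n}9.png')[b[1]:b[3],b[0]:b[2]]; cv2.imwrite(f'pics/{n}9z.png',cv2.resize(im,None,fx=5,fy=5,interpolation=cv2.INTER_CUBIC))
E
```

```text
[ 0.06912968 -0.52957623 -1.64212361] [-1.35951685e-01  7.39332494e-01 -3.14327109e-04] 0.023853177365070307 [ 0.48045188 -0.3060937   0.29391792] 0.5220574983083128 -0.3881690689883807 0.16829956049267444
rows 5 [0.0, 0.33, 0.38, -0.0, 0.0, 0.0]
```

View pics/wrist9.png

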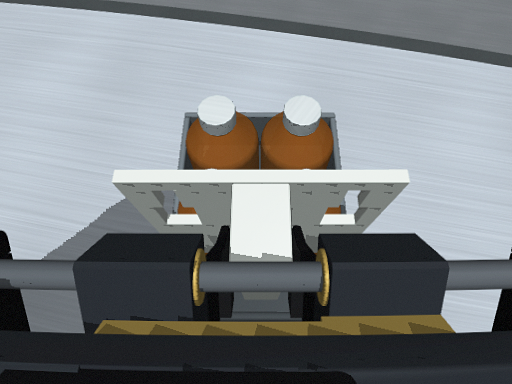

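View pics/side9z.png

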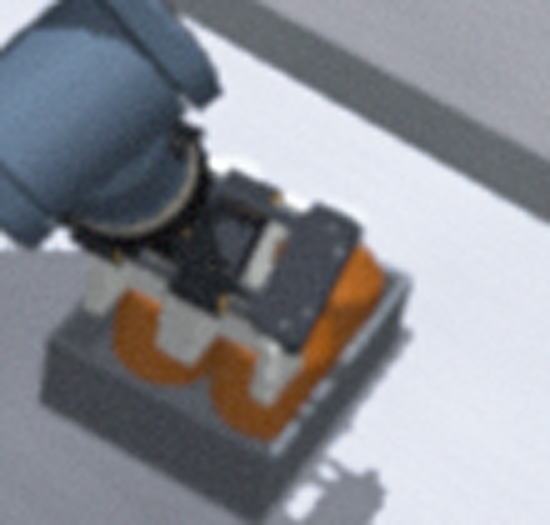

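View pics/top9z.png

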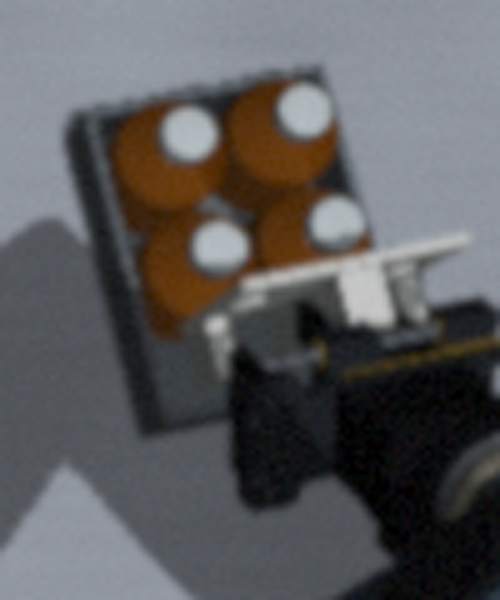

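```bash
python3 - <<'E'
from h import *
s=load('side9')
C=lambda x,y:(320+(x-2)/5,195+(y-2)/5)
for n,q,z in [('midribL bot',(160,348),.0847),('midribR bot',(205,366),.0847),('sideR bot L',(252,392),.0847),('R',(280,405),.0847),('rim outer L',(45,342),.06),('rim outer R',(270,462),.06),('rim innerL',(60,335),.06)]:
    P=onz(s,*C(*q),z); print(n,P.round(4),(P@xc).round(4),(P@yc).round(4))
t=load('top9'); B=lambda x,y:(325+(x-2)/5,115+(y-2)/5)
for q in [(243,283),(468,234)]:
    P=onz(t,*B(*q),.2047); print('top plate',P@xc,P@yc)
w=load('wrist9')
P=[onz(w,114,171.5,.2047),onz(w,409,171.5,.2047)]; print('wrist plate back',[(p@xc).round(4) for p in P],np.mean(P,0)@yc)
E
```

```text
midribL bot [ 0.5717 -0.2807  0.0847] 0.511 -0.3802
midribR bot [ 0.5808 -0.3068  0.0847] 0.5151 -0.4075
sideR bot L [ 0.5855 -0.3368  0.0847] 0.5143 -0.4378
R [ 0.5898 -0.353   0.0847] 0.5156 -0.4546
rim outer L [ 0.5422 -0.2193  0.06  ] 0.4932 -0.3144
rim outer R [ 0.5715 -0.3644  0.06  ] 0.4956 -0.4624
rim innerL [ 0.5537 -0.2211  0.06  ] 0.5041 -0.3183
top plate 0.5523852041087949 -0.32653849395801793
top plate 0.5535123762881206 -0.4498510359738836
wrist plate back [np.float64(0.5529), np.float64(0.5531)] -0.38945346773709305
```

```bash
python3 - <<'E'
from h import *
A,o=cur()
F=tool(10.6,40,.5209*xc-.3883*yc+[0,0,.1083]);E=plan(A,F,8);g=E[:3,3]+.164*E[:3,2]; print(g@xc,g@yc,g[2])
E
```

```text
rows 8 [-0.0, 0.2, 0.23, -0.0, 0.0, 0.0]
0.5209913830341434 -0.3881573245867233 0.10734988239433488
```

Request:
{"op": "step_arm", "data": {"steps": [[1,0,0.2,0.23,0,0,0],[1,0,0.2,0.23,0,0,0],[1,0,0.2,0.23,0,0,0],[1,0,0.2,0.23,0,0,0],[1,0,0.2,0.23,0,0,0],[1,0,0.2,0.23,0,0,0],[1,0,0.2,0.23,0,0,0],[1,0,0.2,0.23,0,0,0],[1,0,0,0,0,0,0],[1,0,0,0,0,0,0]]}}

```text
time: 14.05
position: [0.4793, -0.3062, 0.2322]
tool_rot: [0.723, -0.6, 0.218, -0.264]
ft_force: [0.6, -0.9, -1.7]
grip_width: 0.0238
```

```bash
python3 snap.py 10 wrist side top; python3 - <<'E'
from h import *
A,o=cur(); g=A[:3,3]+.164*A[:3,2]; print(o['ft_force'],o['moment'],o['grip_width'],A[:3,3],g@xc,g@yc,g[2])
F=tool(10.6,40,.521*xc-.3883*yc+[0,0,.0895]); plan(A,F,5)
for n,b in (('side',(320,195,430,300)),):
    im=cv2.imread(f'pics/{n}10.png')[b[1]:b[3],b[0]:b[2]]; cv2.imwrite(f'pics/{n}10z.png',cv2.resize(im,None,fx=5,fy=5,interpolation=cv2.INTER_CUBIC))
E
```

```text
[-0.28716124  0.00570957 -1.72640365] [-0.16896498  0.72835897  0.00398937] 0.02345510428807735 [ 0.47941216 -0.30630235  0.23284885] 0.5209975310989542 -0.3881734303322016 0.10723082606901022
rows 5 [-0.0, 0.09, 0.11, -0.0, 0.0, 0.0]
```

View pics/wrist10.png

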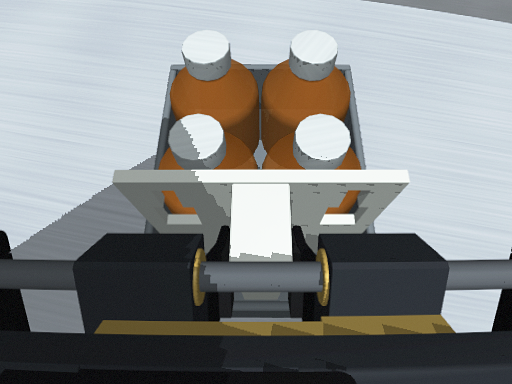

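View pics/side10z.png

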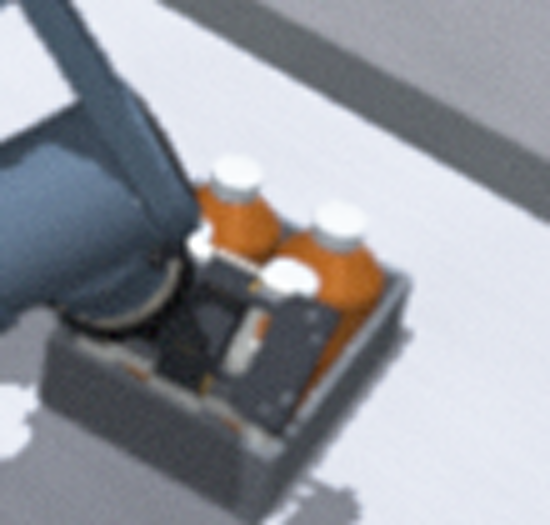

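Request:
{"op": "step_arm", "data": {"steps": [[1,0,0.064,0.077,0,0,0],[1,0,0.064,0.077,0,0,0],[1,0,0.064,0.077,0,0,0],[1,0,0.064,0.077,0,0,0],[1,0,0.064,0.077,0,0,0],[1,0,0.064,0.077,0,0,0],[1,0,0.026,0.031,0,0,0],[1,0,0.026,0.031,0,0,0],[1,0,0,0,0,0,0],[1,0,0,0,0,0,0]]}}

```text
time: 15.2
position: [0.4794, -0.3061, 0.2155]
tool_rot: [0.723, -0.6, 0.218, -0.264]
ft_force: [0.9, 0.6, -0.8]
grip_width: 0.0236
```

```bash
python3 - <<'E'
from h import *
A,o=cur(); g=A[:3,3]+.164*A[:3,2]; print(o['ft_force'],o['moment'],o['grip_width'],A[:3,3],g@xc,g@yc,g[2])
E
```

```text
[ 0.88630735  0.64584488 -0.7609643 ] [-0.1008689   0.62906475  0.05755846] 0.02355897621603698 [ 0.47938491 -0.3060728   0.21551425] 0.5209788361456745 -0.3878217719365421 0.08986832922118215
```

Request:
{"op": "step_arm", "data": {"steps": [[1,0,0.015,0.019,0,0,0],[1,0,0,0,0,0,0],[1,0,0.015,0.019,0,0,0],[1,0,0,0,0,0,0],[1,0,0,0,0,0,0],[1,0,0,0,0,0,0],[1,0,0,0,0,0,0],[1,0,0,0,0,0,0],[1,0,0,0,0,0,0],[1,0,0,0,0,0,0]]}}

```text
time: 16.2
position: [0.4794, -0.306, 0.2152]
tool_rot: [0.723, -0.6, 0.218, -0.264]
ft_force: [-3.9, 0.8, 7.3]
grip_width: 0.0237
```

```bash
python3 snap.py 11 wrist; python3 - <<'E'
from h import *
A,o=cur(); g=A[:3,3]+.164*A[:3,2]; print(o['ft_force'],o['moment'],o['grip_width'],A[:3,3],g@xc,g@yc,g[2])
w=load('wrist11'); v,u=np.mgrid[0:384,0:512]; X=bp(w,u,v,w['d'])
print('rib top z',np.median(X[187:230,236:286,2]))
E
```

```text
[-3.14587763  1.79259934  8.43578232] [0.0727696  0.46080993 0.1671285 ] 0.023766994657138163 [ 0.47941478 -0.30604718  0.21524254] 0.5212286050785253 -0.38782669517731766 0.08977781547184882
rib top z 0.1258811337387667
```

View pics/wrist11.png

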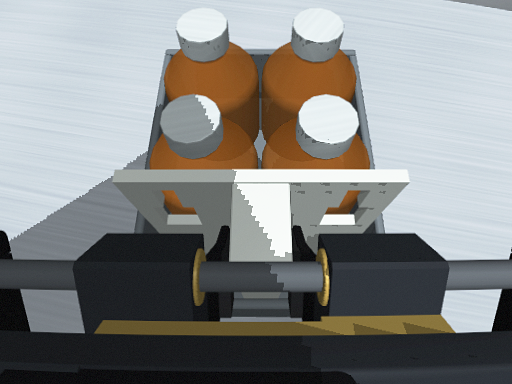

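Request:
{"op": "step_arm", "data": {"steps": [[1,0,-0.01,-0.012,0,0,0],[1,0,0,0,0,0,0],[0.35,0,0,0,0,0,0],[0.2,0,0,0,0,0,0],[0,0,0,0,0,0,0],[0,0,0,0,0,0,0],[0,0,0,0,0,0,0],[0,0,0,0,0,0,0],[0,0,0,0,0,0,0],[0,0,0,0,0,0,0]]}}

```text
time: 17.25
position: [0.4794, -0.3061, 0.2146]
tool_rot: [0.723, -0.6, 0.218, -0.263]
ft_force: [-0.0, 0.1, 0.5]
grip_width: 0.0435
```

```bash
python3 snap.py 12 wrist; python3 - <<'E'
from h import *
A,o=cur(); print(o['ft_force'],o['grip_width'])
E
```

```text
[-0.95574541  0.90212239 -0.56878772] 0.043566631299767906
```

View pics/wrist12.png

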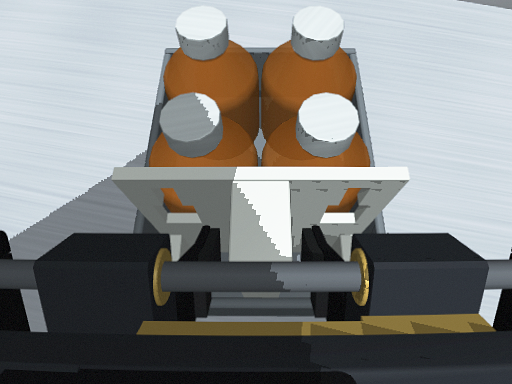

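Request:
{"op": "step_arm", "data": {"steps": [[0,0,0,-0.3,0,0,0],[0,0,0,-0.3,0,0,0],[0,0,0,-0.4,0,0,0],[0,0,0,-0.6,0,0,0],[0,0,0,-0.8,0,0,0],[0,0,0,-0.8,0,0,0],[0,0,0,-0.8,0,0,0],[0,0,0,-0.8,0,0,0],[0,0,0,-0.8,0,0,0],[0,0,0,0,0,0,0]]}}

```text
time: 18.3
position: [0.3897, -0.3235, 0.3242]
tool_rot: [0.723, -0.6, 0.22, -0.262]
ft_force: [0.2, -0.1, -0.7]
grip_width: 0.0438
```

```bash
python3 snap.py 13 wrist top side; python3 - <<'E'
from h import *
A,o=cur(); print(o['ft_force'],o['grip_width'],A[:3,3])
im=cv2.imread('pics/side13.png')[110:300,190:430]; cv2.imwrite('pics/side13z.png',cv2.resize(im,None,fx=3.2,fy=3,interpolation=cv2.INTER_CUBIC))
im=cv2.imread('pics/top13.png')[100:260,90:430]; cv2.imwrite('pics/top13z.png',cv2.resize(im,None,fx=2.3,fy=2.3,interpolation=cv2.INTER_CUBIC))
E
```

```text
[-0.38366614  0.39314708 -1.11386595] 0.04331106629032249 [ 0.39084339 -0.32290837  0.32199418]
```

View pics/wrist13.png

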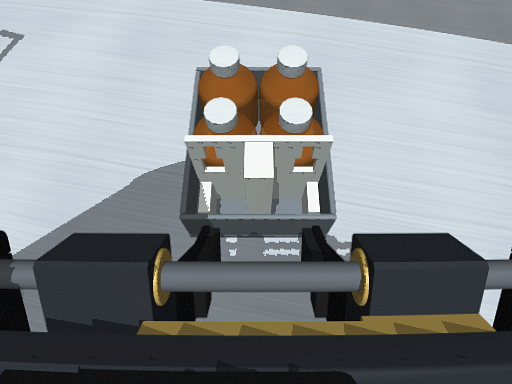

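View pics/side13z.png

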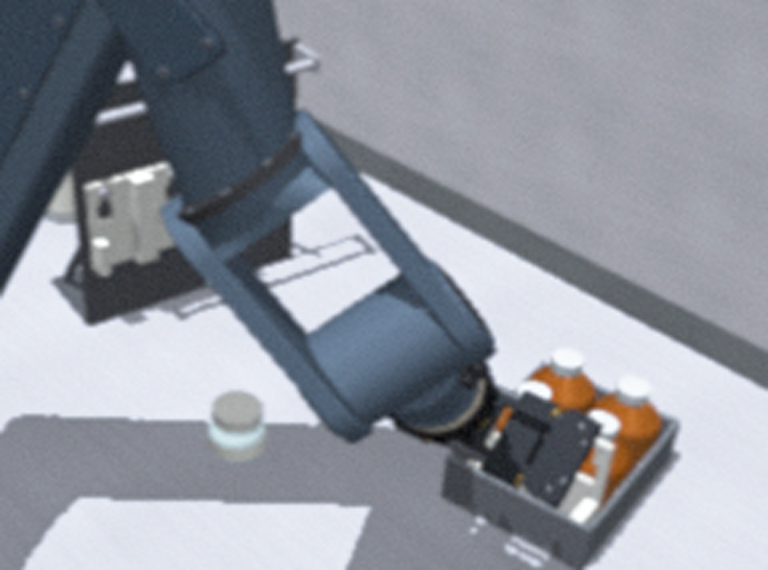

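View pics/top13z.png

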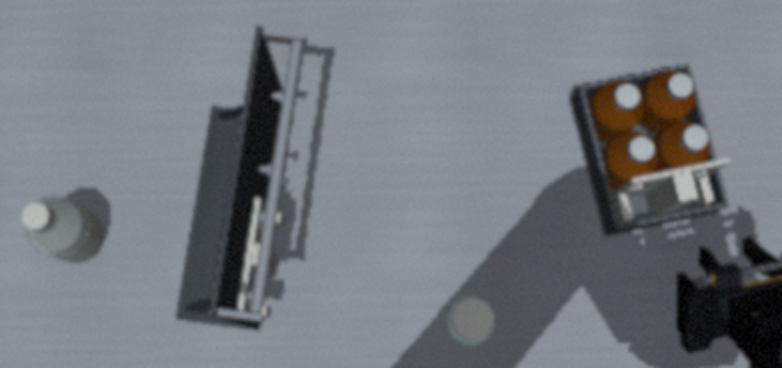

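```bash
python3 - <<'E'
from h import *
w=load('wrist13'); v,u=np.mgrid[0:384,0:512]; X=bp(w,u,v,w['d'])
P=X[195:208,250:268].reshape(-1,3);c=P.mean(0);n=np.linalg.svd(P-c)[2][2];print('rib front normal',n.round(3),c@xc)
print('rib top z',np.median(X[148:172,250:268,2]))
g=w['p'].astype(int).min(2);m=(g>190).astype(np.uint8);m[:43]=0;m[126:]=0;m[:,:200]=0;m[:,316:]=0
k,l,st,ce=cv2.connectedComponentsWithStats(m)
for i in range(1,k):
    if st[i,4]>100: Q=onz(w,*ce[i],.114);print(ce[i].round(),(Q@xc).round(4),(Q@yc).round(4))
from rig import robot; print(robot.hand_in())
E
```

```text
rib front normal [0.982 0.186 0.004] 0.5137467561130233
rib top z 0.12600096117467777
[258.  54.] 0.6605 -0.3874
[220. 110.] 0.5889 -0.3528
[296. 110.] 0.5888 -0.4224
the job is handed in; nothing more can be done
None
```

I took the deeper spacer off the rack, stood it in the gap in the box, and handed the job in at about 18.5 s. I gripped it by its middle rib with the tool leaned 40 degrees. I lifted it about 29 mm, pulled it straight off the studs, and lowered it, still gripped, until it pressed on the box floor with about 9 N. Then I let go and backed away along the tool.

**Last checks**
- **Spacer:** Its top is 126 mm above the table, as expected for standing on the 6 mm floor. It is upright to within about 0.3 degrees and within 0.5 degrees of square with the box.
- **Bottles:** The near row did not move measurably (under 1 mm). My final measurement merged the two far caps into one blob, so I checked those only by eye.
- **Surroundings:** The slim spacer still hangs, and the jar and tall bottle look undisturbed in the side and top pictures. The wrist force stayed below 10 N at every reading.

**Disagreements:** The side camera was 4–6 mm off the other cameras when placing the box edge and the spacer rib. The wrist camera's sideways position was about 2 mm off. I relied on the wrist and top cameras, and on the position seen between the fingers.

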